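# Clamp a blank in the drilling vice

### The arm

A 6-joint arm with a two-finger parallel gripper is mounted at the origin on the work surface. World frame = base frame: x ahead of the robot, y to its left, z up, the work surface at z = 0. Lengths are in m, angles in rad, forces in N, time in s.
With the tool pointing down it reaches from about 0.275 to 0.825 m from the base axis. Payload 5.2 kg.
Tool frame: the origin (TCP) lies midway between the tips of the shut fingers; the grasp point (between the pads) lies env.tcp_to_grasp behind it (env.tcp_to_grasp is the distance from the TCP to the grasp point, in m); z points along the fingers, y is the direction in which the jaws open and shut (so a half turn about z gives the same grasp; the last joint's range is limited). The gripper opens to 93 mm and grips with 3 to 60 N. Pads are 15 mm wide; open, the fingers measure 128 mm over their backs; the gripper's body (75 mm by 188 mm) begins 65 mm behind the grasp point.
Start: joints at [-0.203, 0.259, 1.535, -0, 1.348, -0.203], TCP at [0.55, 0, 0.219] pointing down, gripper open.
Joint ranges: [-3.14, 3.14], [-0.91, 2.08], [0.19, 2.58], [-1.22, 4.36], [0.22, 2.71], [-3.12, 3.12]. Speed limits (rad/s): [2.57, 2.57, 3.14, 3.14, 3.14, 3.14].

### API

Orientations are given as a unit quaternion [w, x, y, z].
In Python, from station import env gives the robot as it stands. The module is installed in compiled form; this text tells all that it offers.
- The arm moves only by the shell command python3 -m jog 'ROWS' [FORCE]. ROWS is JSON, one flat list of numbers, 7 for each row, row after row: the shift along the tool's x, y, z each as a share of 0.3 m, from -1 to 1, then the turn, a rotation vector about the tool's x, y, z each as a share of 45 degrees, from -1 to 1, then the opening, from 0 (shut) to 1 (fully open). A call has 1 to 10 rows; each row is the pose to reach, as a shift and turn from the pose commanded when the call began, along the tool's axes at that moment; what a row does not reach only later rows make up. A row lasts 1/10 s, in which the tool goes at most 50 mm and 8.59 degrees, less where a joint would pass 70% of its speed; a pose out of reach is approached as far as the arm can. A call with a number of a shift or a turn outside -1 to 1 is refused whole. A call with a gripper value outside its range is refused whole. The fingers move at their own pace and stop on an object; FORCE is the grip in N (left out, the last holds). Time passes only in rows, so rows that repeat a pose let the fingers close. It gives the time, the measured TCP pose, the force and the opening at its end, in the units of the state.
- env.get_state(): the state, without advancing time (a new reading comes with each control period).
- env.camera(name): name is "scene" or "side" or "wrist"; returns a dict with "img" (420x560x3 uint8, blue, green, red), "depth" (420x560 float32, m along the optical axis (not along the pixel's ray), 0 where there is no reading), "fov_y" (degrees; the focal length in pixels is half the picture's height over the tangent of half this angle, whatever the lens; pixels are square), "cx", "cy" (the principal point, pixels), "camera_from_world" (4x4, takes a point from world to camera coordinates); the wrist camera has in their place "tool_from_camera" (4x4, takes a point from camera to tool coordinates, whose origin is the TCP and whose axes are the flange's). Camera axes: x right, y down, z forward; pixel columns grow to the right and rows downward; lengths in m; the calibration is good to about 2 mm. A picture is of the moment at which its call begins: read the wrist's pose just before it.
- env.finish_job(): hands the job in, once; it reports no verdict.
The state is a dict: "t": time; "q": joint angles; "joint_velocities": joint speeds; "joint_efforts": joint torques, N m; "ee_pos": TCP position; "ee_rot": TCP orientation; "force": force on the tool from outside, world axes, zero at the start; "ft_torque": the same for the moment, N m; "gripper_width": finger opening in m.
Only numpy, scipy, OpenCV 4.12 (cv2) and the standard library are available. Lean on these libraries where they do the work, as an engineer would, in place of code of your own. Each camera call takes 0.05 s, during which the arm holds its last target.

### The job

Load the blue block into the open drilling vice: set it upright on the vice bed between the jaws, its long sides facing them and about midway along the jaws, and let go. Then slide the vice carriage by its fin until the block is held snug and square between both jaws, and only then swing the red-knobbed locking lever fully across to its stop. Leave the other blocks and the tools where they are.

Things in the scene. Friction and masses are not known exactly. Their poses are not given: they have to be found in the camera images.
- vice: green drilling vice fixed to the table, 130 mm (x) by 325 mm (y). Origin on the table under the middle of the fixed jaw's face; x along the jaws, y the slide axis pointing from moving to fixed jaw, z up. Flat bed at z = 25 mm, y 0 to -280 mm, 100 mm wide. Both jaws 110 mm wide (x -55 to 55), tops at z = 47 mm; the fixed one's face at y = 0, 44 mm thick.
- carriage (a joint): carriage slide along the vice's y, m: 0 fully open, grows as it closes, ends at 0.115. Jaw opening = 0.120 minus this, so 0.080 holds a 40 mm block. No spring: stays where left; friction about 4 N. The carriage is 145 mm long behind its jaw face, flat top at z = 47 mm over the table.
- fin_top (a point): middle of the top edge of the aluminium fin fixed on the carriage: 60 mm along the vice's x, 16 mm thick along its y, 48 mm tall, top at z = 95 mm over the table, 70 mm behind (to -y of) the moving jaw's face. Axes as the vice's.
- lever (a joint): locking lever on the carriage, rad: 0 points straight back (vice -y), grows swinging clockwise seen from above, locked against its stop at 1.571 (points to vice -x). No spring: stays where left; friction about 0.1 N m. Its upright pivot is on the carriage's centre line, 55 mm behind (to -y of) the fin's middle.
- lever_knob (a point): middle of the top of the red upright round knob at the lever's free end, 22 mm in diameter, 65 mm from the pivot; knob top at z = 97 mm over the table, knob 46 mm tall, lever arm below it (top at z = 59 mm). The point turns with the lever.
- blank_blue: blue block of tooling board, 100 mm (x) by 40 mm (y) by 60 mm tall (z), about 0.2 kg (0.14 to 0.28), standing on the table; origin in the middle of its underside. Its top carries a small black cross and drill spot. It goes in the vice with its x along the vice's x (either way round).
- blank_wood: brown wooden solid block with the same size and axes as the blue one, bystander: leave it where it is
- blank_white: white plastic solid block with the same size and axes as the blue one, bystander: leave it where it is
- chip_brush: brush lying on the table, bystander
- screwdriver: screwdriver lying on the table, bystander
- oil_bottle: orange bottle, 52 mm across, 130 mm tall, bystander; origin at the middle of its foot
- swarf_cup: steel cup, 72 mm across, 75 mm tall, bystander; origin at the middle of its foot
- clamp_block: dark steel step block, 120 by 30 by 72 mm tall, bystander; origin in its underside
There are look-alikes about, which are no part of the job. Of the things that look like the blank_blue, take the one that is farthest from the robot's base at the start.

How it is judged:
By the outcome, as a careful person would: the job done as asked, in the order asked, and still so for the second after the job is handed in, with the robot touching nothing.
It also fails if it takes over 66 s, if anything falls off the work surface, if the arm or the gripper's body presses on something with over 40 N, if the wrist force passes 120 N, or if a joint passes its speed limit or range.

## Working session

There is one attempt and no reset: what is moved stays moved. The work goes in short steps, Python scripts to look and compute and a shell command to move; the robot and the scene stay as the last step left them, time stands still between calls to the robot, and variables do not carry over. Pictures are saved under pics/ and viewed, and the job is handed in when it is done.

```bash
mkdir -p pics; python3 - <<'E'
from station import env
import cv2,numpy as np
s=env.get_state(); print(s); print(env.tcp_to_grasp)
for n in("scene","side","wrist"):
    c=env.camera(n); cv2.imwrite(f"pics/{n}0.png",c["img"]); np.savez(f"pics/{n}0.npz",**c)
    print(n,c["fov_y"],c["cx"],c["cy"],c.get("camera_from_world",c.get("tool_from_camera")))
E
```

```text
{'t': 0.0, 'q': array([-2.02797427e-01,  2.59323515e-01,  1.53609267e+00,  2.29478475e-05,
        1.34800240e+00, -2.02829963e-01]), 'joint_velocities': array([0.00071868, 0.00107983, 0.00033181, 0.00035881, 0.00175822,
       0.0009357 ]), 'joint_efforts': array([ 2.41929010e-04, -4.37298238e+01, -2.84004611e+01,  7.19661056e-02,
        4.11791797e-02, -1.14769305e-04]), 'ee_pos': array([5.49446252e-01, 1.47138413e-04, 2.17824358e-01]), 'ee_rot': array([-7.68522257e-04,  7.07096783e-01,  7.07116190e-01, -4.92957033e-04]), 'force': array([ 0.56923194,  0.14140404, -0.58145857]), 'ft_torque': array([-0.03814275,  0.00476132,  0.02478781]), 'gripper_width': 0.09313930550369295}
0.0188
scene 52.724503081859474 286.66846357632045 211.65447460822466 [[-0.06679042  0.9977646  -0.00220243  0.0607455 ]
 [ 0.8615738   0.05656025 -0.50447153 -0.43544018]
 [-0.50321926 -0.03559142 -0.86342552  1.36196325]
 [ 0.          0.          0.          1.        ]]
side 48.41012451617843 286.7592179638693 205.52583544811708 [[ 0.98821875 -0.15303952 -0.00161753 -0.5260481 ]
 [-0.08765048 -0.55725639 -0.82570135  0.10468113]
 [ 0.12546356  0.81611533 -0.56410519  1.1826079 ]
 [ 0.          0.          0.          1.        ]]
wrist 66.41657411841291 287.5059198224974 209.8185522458375 [[ 1.20115455e-03 -9.68527667e-01 -2.48903025e-01  6.86058183e-02]
 [ 9.99999181e-01  1.05342159e-03  7.26731289e-04  4.55457555e-04]
 [-4.41659539e-04 -2.48903694e-01  9.68528139e-01 -1.66002998e-01]
 [ 0.00000000e+00  0.00000000e+00  0.00000000e+00  1.00000000e+00]]
```

View pics/scene0.png

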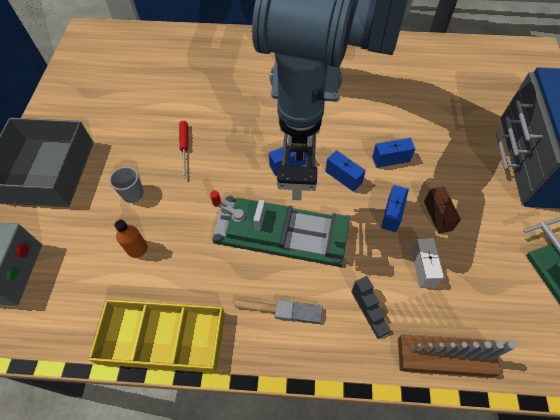

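View pics/side0.png

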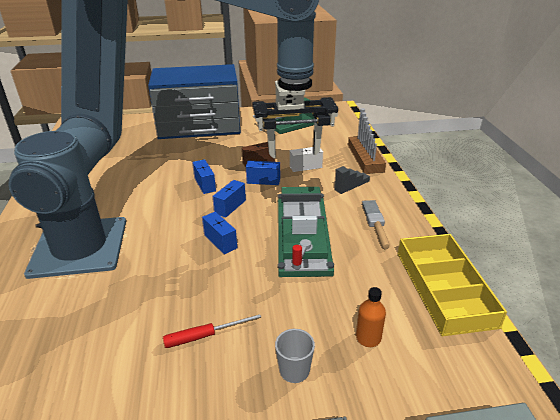

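View pics/wrist0.png

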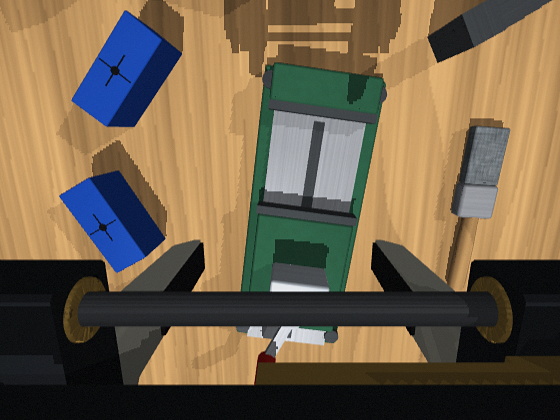

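The scene view shows four blue blocks at about (288,160), (345,170), (394,152) and (395,208). The vice is around (285,230), with its fixed jaw to the right (+y) and the fin at (259,212). The red knob is at (215,198), so the lever is partly swung. Next I'll measure these.

```bash
cat > h.py <<'E'
import numpy as np,cv2
from scipy.spatial.transform import Rotation as R
def cloud(c,T_wc):
    d=c["depth"];h,w=d.shape;f=h/2/np.tan(np.radians(float(c["fov_y"]))/2)
    u,v=np.meshgrid(np.arange(w),np.arange(h))
    P=np.stack([(u-c["cx"])/f*d,(v-c["cy"])/f*d,d],-1)
    return P@T_wc[:3,:3].T+T_wc[:3,3]
def T_fixed(c): return np.linalg.inv(c["camera_from_world"])
def T_wrist(c,s):
    q=s["ee_rot"];T=np.eye(4);T[:3,:3]=R.from_quat([q[1],q[2],q[3],q[0]]).as_matrix();T[:3,3]=s["ee_pos"]
    return T@c["tool_from_camera"]
def ray(c,T,uv,z):
    f=420/2/np.tan(np.radians(float(c["fov_y"]))/2)
    uv=np.atleast_2d(uv).astype(float)
    d=np.c_[(uv[:,0]-c["cx"])/f,(uv[:,1]-c["cy"])/f,np.ones(len(uv))]@T[:3,:3].T
    o=T[:3,3];return o+d*((z-o[2])/d[:,2])[:,None]
def hsv(c): return cv2.cvtColor(c["img"],cv2.COLOR_BGR2HSV)
def rect(P):
    (cx,cy),(a,b),th=cv2.minAreaRect((P[:,:2]*1000).astype(np.float32))
    if a<b:a,b,th=b,a,th+90
    return cx,cy,a,b,(th+90)%180-90
E
python3 - <<'E'
from h import *
for n in("scene","side"):
    c=dict(np.load(f"pics/{n}0.npz"));T=T_fixed(c);P=cloud(c,T);H=hsv(c)
    ok=c["depth"]>0
    z=P[...,2]
    def blobs(m,name,mn=60):
        k,l,st,ce=cv2.connectedComponentsWithStats(m.astype(np.uint8))
        for i in range(1,k):
            if st[i,4]<mn: continue
            q=P[l==i]; print(n,name,ce[i].round(),st[i,4],"cx cy L W ang",np.round(rect(q),1),"z",np.round(np.percentile(q[:,2],[5,50,95])*1000,1),"dist",np.hypot(*q[:,:2].mean(0)).round(3))
    roi=ok&(P[...,0]>.2)&(P[...,0]<.85)&(abs(P[...,1])<.5)
    blue=(H[...,0]>105)&(H[...,0]<130)&(H[...,1]>120)
    blobs(roi&blue&(z>.053)&(z<.067),"blue")
    red=((H[...,0]<6)|(H[...,0]>174))&(H[...,1]>150)
    blobs(roi&red&(z>.08)&(z<.11),"knob",5)
    green=(H[...,0]>60)&(H[...,0]<90)&(H[...,1]>100)
    blobs(roi&green&(z>.037)&(z<.057),"green47")
    blobs(roi&(H[...,1]<80)&(z>.086)&(z<.102)&(P[...,1]<.1),"fin",20)
    blobs(roi&(H[...,1]<60)&(z>.017)&(z<.033),"bed",60)
E
```

```text
scene blue [395. 147.] 473 cx cy L W ang [319.2 252.5 100.7  43.  -75.4] z [55.8 60.  62.9] dist 0.408
scene blue [276. 155.] 155 cx cy L W ang [370.5 -60.2  42.   39.8  24.1] z [56.2 60.5 63.2] dist 0.377
scene blue [346. 165.] 503 cx cy L W ang [389.2 120.4  97.8  41.3  51.8] z [55.6 60.4 63.1] dist 0.41
scene blue [396. 203.] 563 cx cy L W ang [496.5 246.  102.7  39.6 -14.6] z [57.2 60.4 63.1] dist 0.557
scene knob [214. 195.] 73 cx cy L W ang [ 526.3 -200.6   18.2   17.6  -44.3] z [82.3 96.  99.5] dist 0.565
scene green47 [259. 223.] 1589 cx cy L W ang [563.1 -97.3 135.3 104.   82.1] z [43.9 47.5 50.3] dist 0.577
scene green47 [339. 236.] 562 cx cy L W ang [591.  105.6 107.1  32.5  -7.7] z [44.9 48.4 50.8] dist 0.603
scene fin [259. 211.] 168 cx cy L W ang [562.1 -89.5  60.9  16.2  -8. ] z [88.5 94.8 97.9] dist 0.572
scene bed [126. 182.] 77 cx cy L W ang [ 460.6 -458.4   45.4   12.3  -47.7] z [18.  26.1 32.5] dist 0.648
scene bed [134. 195.] 70 cx cy L W ang [ 495.  -428.9   57.1   18.7  -49.8] z [18.  25.7 32. ] dist 0.656
scene bed [229. 201.] 86 cx cy L W ang [ 500.1 -173.7  
[... 1410 characters left out ...]
144 cx cy L W ang [640.7 293.2 103.1  35.8  -7.8] z [17.7 25.3 32. ] dist 0.703
side bed [351. 182.] 141 cx cy L W ang [758.7 175.2 121.   31.6  27.8] z [17.5 24.4 31.9] dist 0.768
side bed [301. 207.] 630 cx cy L W ang [580.5  47.9 106.4  75.2  -8.1] z [22.5 25.3 30.4] dist 0.583
side bed [373. 212.] 226 cx cy L W ang [772.3  14.9 103.7  40.2  87.2] z [17.1 19.1 21.6] dist 0.772
side bed [306. 265.] 524 cx cy L W ang [ 547.6 -180.3  125.9   40.4   -9.1] z [21.5 24.9 27.5] dist 0.579
side bed [294. 351.] 155 cx cy L W ang [ 482.  -422.    50.5   17.   -11.2] z [17.6 25.7 32.5] dist 0.639
side bed [294. 373.] 141 cx cy L W ang [ 475.4 -464.7   57.1   21.7   -5.8] z [18.  25.5 32.3] dist 0.666
```

```bash
python3 - <<'E'
from h import *
c=dict(np.load("pics/wrist0.npz"))
s=dict(ee_rot=[-7.685e-4,.7070968,.7071162,-4.93e-4],ee_pos=np.array([.549446,.000147,.217824]))
T=T_wrist(c,s);P=cloud(c,T);z=P[...,2];ok=c["depth"]>0
H=hsv(c)
# vice-local frame guess
th=np.radians(-8);ex=np.array([np.cos(th),np.sin(th)]);ey=np.array([-np.sin(th),np.cos(th)])
m=ok&(z>.040)&(z<.054)&(P[...,1]>-.05)&(P[...,0]>.5)&(P[...,0]<.68)&(P[...,1]<.17)
k,l,st,ce=cv2.connectedComponentsWithStats(m.astype(np.uint8))
for i in range(1,k):
    if st[i,4]>150:
        q=P[l==i];print(ce[i].round(),st[i],np.round(rect(q),1),np.median(q[:,2]).round(4))
        a=q[:,:2]@ex;b=q[:,:2]@ey;print("  xv",np.percentile(a,[0.5,50,99.5]).round(4),"yv",np.percentile(b,[.5,99.5]).round(4))
vis=c["img"].copy();vis[m]=vis[m]//2+np.array([0,0,127],np.uint8);cv2.imwrite("pics/w0m.png",vis)
b=ok&(H[...,1]<60)&(z>.018)&(z<.032)&(P[...,0]>.5)&(P[...,0]<.68)
q=P[b];print("bed",len(q),rect(q),np.median(q[:,2]))
E
```

```text
[325.  92.] [ 268   62  116   62 5162] [587.5 102.4 110.3  44.2  -7.7] 0.0475
  xv [0.5131 0.5667 0.6214] yv [0.1612 0.2047]
[301. 223.] [ 255  204  102   35 2748] [569.7 -34.5 110.2  38.1  -3.7] 0.0467
  xv [0.5148 0.562  0.6213] yv [0.0244 0.0607]
bed 9496 (567.7588500976562, -39.44682312011719, 318.93048095703125, 131.43228149414062, 82.1535873413086) 0.024886745608307087
```

```bash
python3 -m jog '[0.767,0.035,0,0,0,-1,1, 0.767,0.035,0,0,0,-1,1, 0.767,0.035,0,0,0,-1,1, 0.767,0.035,0,0,0,-1,1, 0.767,0.035,0,0,0,-1,1, 0.767,0.035,0,0,0,-1,1]' && python3 -m jog '[0,0,0,0,0,-0.667,1, 0,0,0,0,0,-0.667,1, 0,0,0,0,0,-0.667,1, 0,0,0,0,0,-0.667,1, 0,0,0,0,0,-0.667,1]'; python3 - <<'E'
from station import env
import cv2,numpy as np
s=env.get_state(); print(s["ee_pos"],s["ee_rot"],s["q"])
c=env.camera("wrist");cv2.imwrite("pics/w1.png",c["img"]);np.savez("pics/w1.npz",pos=s["ee_pos"],rot=s["ee_rot"],**c)
E
```

```text
t: 0.75
ee_pos: [0.5597, 0.2345, 0.218]
ee_rot: [-0.001, 0.378, 0.926, 0.0]
force: [-0.3, -0.5, 0.5]
gripper_width: 0.0927
t: 1.25
ee_pos: [0.5603, 0.2301, 0.2182]
ee_rot: [-0.0, 0.13, 0.991, -0.0]
force: [-0.7, -0.4, -0.4]
gripper_width: 0.0931
[0.56028433 0.23009287 0.21824374] [-3.91440145e-04  1.30127243e-01  9.91497213e-01 -1.52821065e-04] [ 2.05723101e-01  3.59478015e-01  1.39466321e+00 -3.07503778e-05
  1.38829131e+00 -1.10407298e+00]
```

View pics/w0m.png

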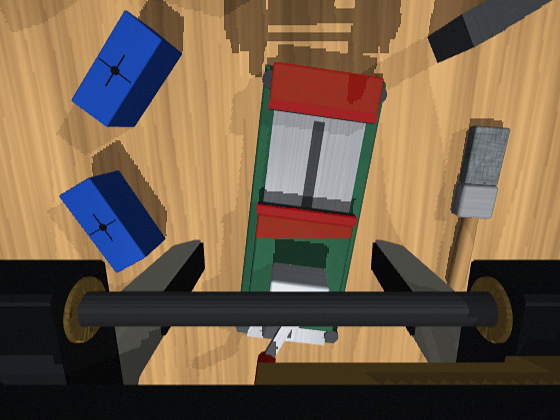

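View pics/w1.png

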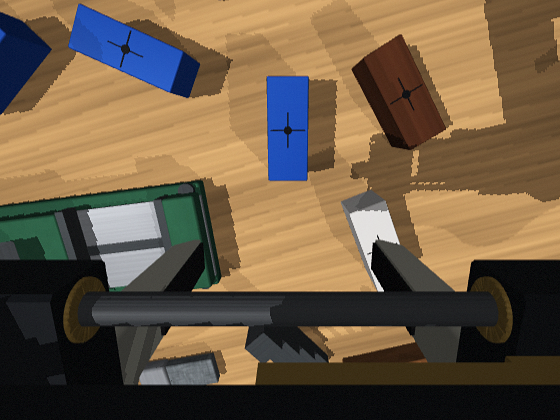

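The wrist view shows the target block at (288,128), nearly square to the image axes. Both jaw tops show up clearly in the first wrist picture, and the opening is about 100 mm. Next I'll compute the block pose in tool axes.

```bash
cat > blk.py <<'E'
from h import *
def block(c,s,zt=.06,roi=None):
    T=T_wrist(c,s);P=cloud(c,T);z=P[...,2];H=hsv(c)
    m=(c["depth"]>0)&(abs(z-zt)<.007)&(H[...,0]>105)&(H[...,0]<130)&(H[...,1]>100)
    k,l,st,ce=cv2.connectedComponentsWithStats(m.astype(np.uint8))
    for i in range(1,k):
        if st[i,4]<800: continue
        cn=max(cv2.findContours((l==i).astype(np.uint8),0,1)[0],key=cv2.contourArea).reshape(-1,2)
        zz=np.median(z[l==i]);g=ray(c,T,cn,zt)
        r=rect(g);o=np.array([r[0],r[1],0])/1000
        d=T_rot(s).T@(o-s["ee_pos"])
        print(ce[i].round(),np.round(r,2),"z",zz.round(4),"tool dxy mm",(d[:2]*1000).round(1))
def T_rot(s):
    q=s["ee_rot"];return R.from_quat([q[1],q[2],q[3],q[0]]).as_matrix()
E
python3 - <<'E'
from blk import *
c=dict(np.load("pics/w1.npz"));s=dict(ee_pos=c["pos"],ee_rot=c["rot"]);block(c,s)
M=T_rot(s);print(M.round(4), "yaw of tool y",np.degrees(np.arctan2(M[1,1],M[0,1])))
E
```

```text
[126.  48.] [388.77 121.98 102.08  39.38  51.55] z 0.0598 tool dxy mm [ 137.7 -148.6]
[287. 127.] [496.76 246.91  98.91  39.55 -14.71] z 0.0599 tool dxy mm [65.5 -0.1]
[[-9.661e-01  2.580e-01 -8.000e-04]
 [ 2.580e-01  9.661e-01 -2.000e-04]
 [ 7.000e-04 -4.000e-04 -1.000e+00]] yaw of tool y 75.04611673377408
```

```bash
python3 -m jog '[0.218,0,0,0,0,-0.005,0.7, 0.218,0,0,0,0,-0.005,0.7, 0.218,0,0.2,0,0,-0.005,0.7, 0.218,0,0.4,0,0,-0.005,0.7, 0.218,0,0.5,0,0,-0.005,0.7, 0.218,0,0.6,0,0,-0.005,0.7, 0.218,0,0.637,0,0,-0.005,0.7, 0.218,0,0.637,0,0,-0.005,0.7, 0.218,0,0.637,0,0,-0.005,0.7]' && python3 -m jog '[0,0,0,0,0,0,0.3, 0,0,0,0,0,0,0.3, 0,0,0,0,0,0,0.3, 0,0,0,0,0,0,0.3, 0,0,0,0,0,0,0.3, 0,0,0,0,0,0,0.3]' 25
```

```text
t: 2.2
ee_pos: [0.4987, 0.2474, 0.029]
ee_rot: [0.001, 0.129, 0.992, 0.0]
force: [-0.1, -0.2, 0.6]
gripper_width: 0.0652
t: 2.8
ee_pos: [0.4978, 0.2471, 0.0284]
ee_rot: [0.001, 0.128, 0.992, 0.0]
force: [-0.9, -1.5, 6.1]
gripper_width: 0.0399
```

```bash
python3 -m jog '[0,0,-0.15,0,0,0,0.3, 0,0,-0.3,0,0,0,0.3, 0,0,-0.405,0,0,0,0.3, 0,0,-0.405,0,0,0,0.3]' && python3 -m jog '[-0.1,-0.126,0,0,0,-0.04,0.3, -0.2,-0.252,0,0,0,-0.08,0.3, -0.3,-0.377,0,0,0,-0.12,0.3, -0.4,-0.503,0,0,0,-0.151,0.3, -0.434,-0.546,0,0,0,-0.151,0.3, -0.434,-0.546,0,0,0,-0.151,0.3, -0.434,-0.546,0,0,0,-0.151,0.3]'; python3 - <<'E'
from station import env
import cv2,numpy as np
s=env.get_state(); print(s["ee_pos"],s["ee_rot"],s["gripper_width"])
for n in("wrist","scene","side"):
    c=env.camera(n);cv2.imwrite(f"pics/{n}2.png",c["img"]);np.savez(f"pics/{n}2.npz",pos=s["ee_pos"],rot=s["ee_rot"],**c)
from blk import *
M=T_rot(s);print(M.round(4), "yaw of tool y",np.degrees(np.arctan2(M[1,1],M[0,1])))
E
```

```text
t: 3.2
ee_pos: [0.5002, 0.2479, 0.1537]
ee_rot: [0.004, 0.128, 0.992, 0.002]
force: [0.5, -0.1, -2.1]
gripper_width: 0.0401
t: 3.9
ee_pos: [0.5803, 0.0559, 0.1475]
ee_rot: [-0.002, 0.07, 0.998, 0.0]
force: [-0.0, 0.3, -2.1]
gripper_width: 0.04
[0.58025481 0.0559327  0.14746078] [-1.69000167e-03  7.00728088e-02  9.97540350e-01  4.43158887e-04] 0.03997617744543422
[[-9.902e-01  1.398e-01 -3.300e-03]
 [ 1.398e-01  9.902e-01  1.100e-03]
 [ 3.400e-03  6.000e-04 -1.000e+00]] yaw of tool y 81.96358579583917
```

View pics/wrist2.png

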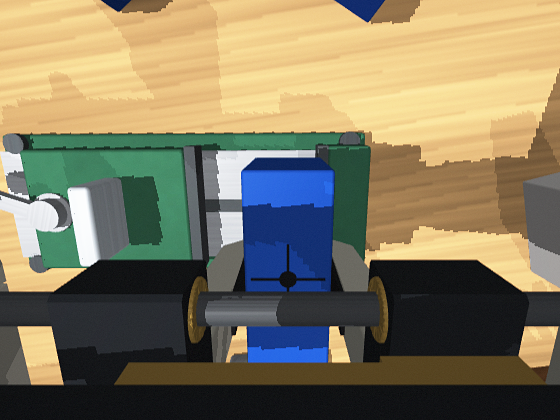

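View pics/side2.png

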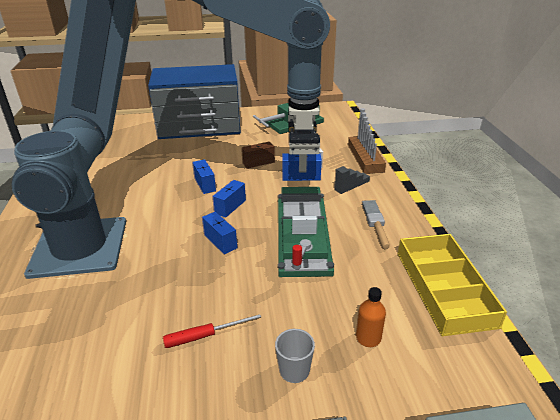

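The block is held squarely above the bed, with its cross at (288,279). The moving jaw edge is at column 195 and the fixed jaw edge at about column 320. I'll check the gaps in the tool frame before lowering.

```bash
python3 - <<'E'
from blk import *
c=dict(np.load("pics/wrist2.npz"));s=dict(ee_pos=c["pos"],ee_rot=c["rot"])
T=T_wrist(c,s);P=cloud(c,T);M=T_rot(s);Q=(P-s["ee_pos"])@M;z=P[...,2]
H=hsv(c)
m=(c["depth"]>0)&(abs(z-.047)<.004)
k,l,st,ce=cv2.connectedComponentsWithStats(m.astype(np.uint8))
for i in range(1,k):
    if st[i,4]>500:
        q=Q[l==i]*1000;print(ce[i].round(),st[i],"toolx",np.percentile(q[:,0],[.5,99.5]).round(1),"tooly",np.percentile(q[:,1],[.5,99.5]).round(1))
        # edges: per tool x bin, min/max tool y
        for x in range(10,60,10):
            b=q[abs(q[:,0]-x)<1.5]
            if len(b)>5: print("   x",x,np.percentile(b[:,1],[1,99]).round(1))
b=(H[...,0]>105)&(H[...,0]<130)&(H[...,1]>100)&(abs(z-(s["ee_pos"][2]+.032))<.008)
q=Q[b]*1000;print("block top toolx",q[:,0].max(),"tooly",np.percentile(q[:,1],[1,99]),"z",np.percentile(P[b][:,2],[5,50,95]))
r=rect(Q[b]);print(r)
E
```

```text
[349. 191.] [ 317  145   54  116 3769] toolx [-41.1  54.2] tooly [25.1 68.3]
   x 10 [39.4 67.4]
   x 20 [39.9 68.1]
   x 30 [39.6 67.4]
   x 40 [31.9 67.5]
   x 50 [24.6 67.8]
[123. 200.] [   20   146   184   122 14213] toolx [-52.7  50.8] tooly [-219.4  -76.2]
   x 10 [-218.9  -76.3]
   x 20 [-219.   -76.5]
   x 30 [-218.3  -76.7]
   x 40 [-218.5  -76.7]
   x 50 [-217.6  -76.8]
block top toolx 51.37664372240925 tooly [-19.32657019  19.46909254] z [0.17796066 0.17900394 0.18000545]
(3.4310226440429688, 0.06692695617675781, 95.90530395507812, 40.101322174072266, 0.03871263191103935)
```

```bash
python3 -m jog '[-0.006,0,0.08,0,0,0,0.3, -0.006,0,0.16,0,0,0,0.3, -0.006,0,0.22,0,0,0,0.3, -0.006,0,0.26,0,0,0,0.3, -0.006,0,0.29,0,0,0,0.3, -0.006,0,0.295,0,0,0,0.3, -0.006,0,0.3,0,0,0,0.3, -0.006,0,0.3,0,0,0,0.3, -0.006,0,0.3,0,0,0,0.3]'
```

```text
t: 4.95
ee_pos: [0.5838, 0.0551, 0.0598]
ee_rot: [0.001, 0.069, 0.998, -0.0]
force: [0.1, -0.5, -2.9]
gripper_width: 0.0399
```

```bash
python3 -m jog '[0,0,0.005,0,0,0,0.3, 0,0,0.01,0,0,0,0.3, 0,0,0.013,0,0,0,0.3, 0,0,0.016,0,0,0,0.3, 0,0,0.016,0,0,0,0.3]'; python3 -m jog '[0,0,0.003,0,0,0,0.3, 0,0,0.005,0,0,0,0.3, 0,0,0.005,0,0,0,0.3]'
```

```text
t: 5.45
ee_pos: [0.5832, 0.0552, 0.054]
ee_rot: [-0.0, 0.069, 0.998, -0.0]
force: [-1.2, 0.3, -2.9]
gripper_width: 0.0397
t: 5.75
ee_pos: [0.5834, 0.0552, 0.0534]
ee_rot: [0.0, 0.069, 0.998, -0.0]
force: [-2.6, -0.5, 3.7]
gripper_width: 0.0399
```

The force has gone from −2.9 to +3.7 N, so the block is resting on the bed. I'll release and lift.

```bash
python3 -m jog '[0,0,0,0,0,0,0.65, 0,0,0,0,0,0,0.65, 0,0,0,0,0,0,0.65, 0,0,0,0,0,0,0.65]' && python3 -m jog '[0,0,-0.05,0,0,0,0.65, 0,0,-0.15,0,0,0,0.65, 0,0,-0.3,0,0,0,0.65, 0,0,-0.4,0,0,0,0.65, 0,0,-0.4,0,0,0,0.65]'; python3 - <<'E'
from station import env
import cv2,numpy as np
s=env.get_state(); print(s["ee_pos"],s["ee_rot"],s["gripper_width"])
for n in("wrist","scene","side"):
    c=env.camera(n);cv2.imwrite(f"pics/{n}3.png",c["img"]);np.savez(f"pics/{n}3.npz",pos=s["ee_pos"],rot=s["ee_rot"],**c)
E
```

```text
t: 6.15
ee_pos: [0.5834, 0.0552, 0.0527]
ee_rot: [0.0, 0.069, 0.998, 0.0]
force: [-0.1, 0.3, 0.8]
gripper_width: 0.0602
t: 6.65
ee_pos: [0.5864, 0.055, 0.178]
ee_rot: [0.005, 0.069, 0.998, -0.0]
force: [0.5, -1.4, 0.1]
gripper_width: 0.0604
[0.58640065 0.05501885 0.17801254] [ 4.85633864e-03  6.93847422e-02  9.97578148e-01 -1.11752980e-04] 0.06044330918688717
```

View pics/wrist3.png

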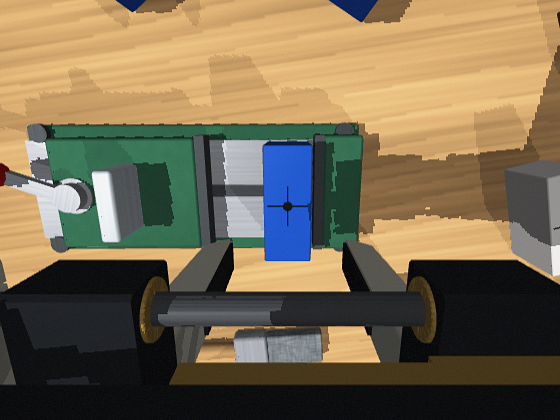

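View pics/side3.png

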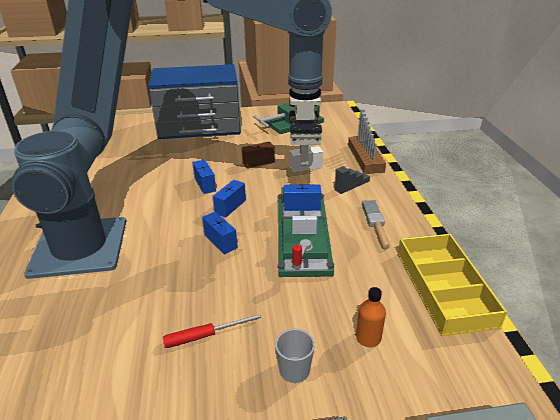

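The block stands upright between the jaws at (288,207), close to the fixed jaw. The fin is at (118,203) and the lever pivot at (72,196). I'll measure the fin and pivot in tool axes.

```bash
cat > meas.py <<'E'
from blk import *
def meas(c,s):
    T=T_wrist(c,s);P=cloud(c,T);M=T_rot(s);z=P[...,2];H=hsv(c);ok=c["depth"]>0
    Rz=np.array([[M[0,0],M[1,0]],[M[0,1],M[1,1]]]) # approx world->tool xy
    def rep(m,name,mn):
        k,l,st,ce=cv2.connectedComponentsWithStats(m.astype(np.uint8))
        for i in range(1,k):
            if st[i,4]<mn: continue
            q=P[l==i];r=rect(q);zz=np.median(q[:,2])
            d=Rz@(np.array(r[:2])-1000*s["ee_pos"][:2])
            print(name,ce[i].round(),st[i,4],"world",np.round(r,1),"z",zz.round(4),"tool dxy",d.round(1))
    g=(P[...,0]>.4)&(P[...,0]<.7)&(P[...,1]<.2)&ok
    blue=(H[...,0]>105)&(H[...,0]<130)&(H[...,1]>100)
    rep(g&blue&(abs(z-.085)<.006),"block",300)
    rep(g&~blue&(abs(z-.095)<.006),"fin/knob",100)
    rep(g&~blue&(abs(z-.047)<.004),"jaws",800)
    print("yaw tool y",np.degrees(np.arctan2(M[1,1],M[0,1])).round(2))
E
python3 - <<'E'
from meas import *
c=dict(np.load("pics/wrist3.npz"));s=dict(ee_pos=c["pos"],ee_rot=c["rot"]);meas(c,s)
E
```

```text
block [287. 201.] 5486 world [581.8  55.5  99.6  40.   -7.9] z 0.0849 tool dxy [ 4.6 -0.2]
fin/knob [107. 205.] 1585 world [561.1 -88.5  59.3  16.7  -7.8] z 0.0945 tool dxy [   5.2 -145.6]
jaws [138. 188.] 12795 world [559.8 -90.8 145.  107.9  82. ] z 0.0469 tool dxy [   6.2 -148.1]
jaws [336. 189.] 5133 world [587.1 102.2 109.   44.3  -7.6] z 0.0476 tool dxy [ 5.8 46.8]
yaw tool y 82.04
```

```bash
python3 -m jog '[0.007,-0.15,0,0,0,0,0.4, 0.007,-0.3,0,0,0,0,0.4, 0.007,-0.42,0,0,0,0,0.4, 0.007,-0.484,0,0,0,0,0.4, 0.007,-0.484,0,0,0,0,0.4, 0.007,-0.484,0,0,0,0,0.4, 0.007,-0.484,0,0,0,0,0.4]'
```

```text
t: 7.5
ee_pos: [0.5607, -0.0871, 0.1718]
ee_rot: [-0.001, 0.069, 0.998, 0.001]
force: [0.6, 0.4, -0.8]
gripper_width: 0.037
```

```bash
python3 -m jog '[0,-0.004,0.1,0,0,0,0.4, 0,-0.004,0.2,0,0,0,0.4, 0,-0.004,0.28,0,0,0,0.4, 0,-0.004,0.33,0,0,0,0.4, 0,-0.004,0.355,0,0,0,0.4, 0,-0.004,0.355,0,0,0,0.4, 0,-0.004,0.355,0,0,0,0.4]'; python3 -m jog '[0,0,0,0,0,0,0, 0,0,0,0,0,0,0, 0,0,0,0,0,0,0, 0,0,0,0,0,0,0, 0,0,0,0,0,0,0]' 15
```

```text
t: 8.2
ee_pos: [0.5615, -0.089, 0.0669]
ee_rot: [0.0, 0.069, 0.998, -0.0]
force: [0.2, -0.3, -0.0]
gripper_width: 0.0372
t: 8.7
ee_pos: [0.5613, -0.0895, 0.0669]
ee_rot: [0.001, 0.069, 0.998, -0.0]
force: [-0.4, 1.3, 4.5]
gripper_width: 0.0154
```

```bash
python3 -m jog '[0,0.02,0,0,0,0,0, 0,0.04,0,0,0,0,0, 0,0.06,0,0,0,0,0, 0,0.08,0,0,0,0,0, 0,0.1,0,0,0,0,0, 0,0.12,0,0,0,0,0, 0,0.14,0,0,0,0,0, 0,0.16,0,0,0,0,0, 0,0.175,0,0,0,0,0, 0,0.175,0,0,0,0,0]'; python3 - <<'E'
from station import env
import cv2,numpy as np
s=env.get_state(); print(s["ee_pos"],s["force"])
for n in("wrist","scene"):
    c=env.camera(n);cv2.imwrite(f"pics/{n}4.png",c["img"]);np.savez(f"pics/{n}4.npz",pos=s["ee_pos"],rot=s["ee_rot"],**c)
E
```

```text
t: 9.7
ee_pos: [0.5684, -0.0375, 0.0669]
ee_rot: [0.0, 0.069, 0.998, -0.0]
force: [-2.0, -1.1, 5.3]
gripper_width: 0.0158
[ 0.56838626 -0.03748311  0.0668834 ] [-2.00701563 -1.06998979  5.34367516]
```

View pics/wrist4.png

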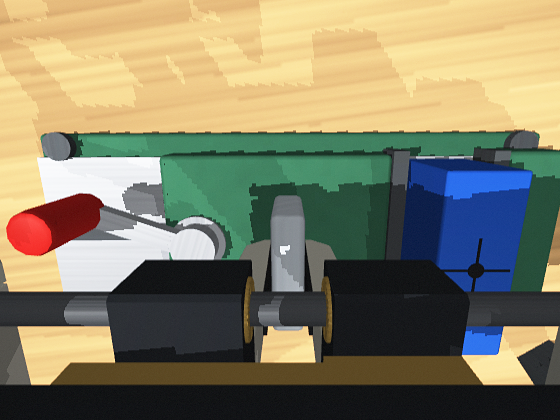

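The carriage has moved 52 mm with the fin at (287,220) in the grip. The jaw face at column 400 is a few mm short of the block. I'll carry on in small steps and watch the force.

```bash
python3 -m jog '[0,0.004,0,0,0,0,0, 0,0.008,0,0,0,0,0, 0,0.012,0,0,0,0,0, 0,0.014,0,0,0,0,0, 0,0.014,0,0,0,0,0]'; python3 -m jog '[0,0.003,0,0,0,0,0, 0,0.006,0,0,0,0,0, 0,0.006,0,0,0,0,0]';  python3 -m jog '[0,0.003,0,0,0,0,0, 0,0.006,0,0,0,0,0, 0,0.006,0,0,0,0,0]'
```

```text
t: 10.3
ee_pos: [0.5689, -0.034, 0.0669]
ee_rot: [0.0, 0.069, 0.998, -0.001]
force: [-1.3, -4.0, 6.1]
gripper_width: 0.0161
t: 10.6
ee_pos: [0.5691, -0.0326, 0.0669]
ee_rot: [0.0, 0.069, 0.998, -0.001]
force: [-2.3, -4.9, 6.3]
gripper_width: 0.0159
t: 10.9
ee_pos: [0.5693, -0.0308, 0.0669]
ee_rot: [0.0, 0.069, 0.998, -0.001]
force: [-2.9, -5.0, 5.3]
gripper_width: 0.0159
```

```bash
python3 -m jog '[0,0.002,0,0,0,0,0, 0,0.004,0,0,0,0,0, 0,0.004,0,0,0,0,0]'; python3 -m jog '[0,0.002,0,0,0,0,0, 0,0.004,0,0,0,0,0, 0,0.004,0,0,0,0,0]'
```

```text
t: 11.2
ee_pos: [0.5695, -0.0297, 0.0669]
ee_rot: [0.0, 0.069, 0.998, -0.001]
force: [-2.7, -5.4, 6.3]
gripper_width: 0.016
t: 11.5
ee_pos: [0.5696, -0.0287, 0.0669]
ee_rot: [0.0, 0.069, 0.998, -0.001]
force: [-2.6, -5.5, 5.9]
gripper_width: 0.0158
```

```bash
python3 -m jog '[0,0.002,0,0,0,0,0, 0,0.004,0,0,0,0,0, 0,0.004,0,0,0,0,0]'; python3 -m jog '[0,0.002,0,0,0,0,0, 0,0.004,0,0,0,0,0, 0,0.004,0,0,0,0,0]'
```

```text
t: 11.8
ee_pos: [0.5696, -0.0287, 0.0669]
ee_rot: [-0.0, 0.069, 0.998, -0.002]
force: [-3.1, -9.6, 5.7]
gripper_width: 0.016
t: 12.1
ee_pos: [0.5696, -0.0287, 0.0669]
ee_rot: [-0.0, 0.069, 0.998, -0.003]
force: [-4.9, -13.0, 4.9]
gripper_width: 0.0157
```

```bash
python3 -m jog '[0,0.002,0,0,0,0,0, 0,0.004,0,0,0,0,0, 0,0.004,0,0,0,0,0, 0,0.004,0,0,0,0,0]'; python3 -m jog '[0,-0.003,0,0,0,0,0, 0,-0.008,0,0,0,0,0, 0,-0.009,0,0,0,0,0]' 5 
python3 -m jog '[0,0,0,0,0,0,0.4, 0,0,0,0,0,0,0.4, 0,0,0,0,0,0,0.4, 0,0,0,0,0,0,0.4]'; python3 -m jog '[0,0,-0.1,0,0,0,0.4, 0,0,-0.25,0,0,0,0.4, 0,0,-0.36,0,0,0,0.4, 0,0,-0.36,0,0,0,0.4, 0,0,-0.36,0,0,0,0.4]'; python3 - <<'E'
from station import env
import cv2,numpy as np
from meas import *
s=env.get_state(); print(s["ee_pos"],s["force"])
for n in("wrist","scene","side"):
    c=env.camera(n);cv2.imwrite(f"pics/{n}5.png",c["img"]);np.savez(f"pics/{n}5.npz",pos=s["ee_pos"],rot=s["ee_rot"],**c)
    if n=="wrist": meas(c,s)
E
```

```text
t: 12.5
ee_pos: [0.5696, -0.0287, 0.0668]
ee_rot: [-0.0, 0.069, 0.998, -0.004]
force: [-5.8, -18.4, 5.9]
gripper_width: 0.0164
t: 12.8
ee_pos: [0.5696, -0.0287, 0.0669]
ee_rot: [0.0, 0.07, 0.998, -0.002]
force: [-3.2, -6.9, 5.9]
gripper_width: 0.0162
t: 13.2
ee_pos: [0.5696, -0.0261, 0.066]
ee_rot: [-0.0, 0.069, 0.998, 0.0]
force: [0.6, 0.2, 1.0]
gripper_width: 0.0368
t: 13.7
ee_pos: [0.57, -0.0263, 0.1748]
ee_rot: [0.001, 0.069, 0.998, -0.0]
force: [-1.2, 0.5, -0.2]
gripper_width: 0.0373
[ 0.57003195 -0.02631519  0.17477198] [-1.2183888   0.53534428 -0.19898364]
block [393. 205.] 5277 world [579.4  60.5  93.7  40.3  -7.7] z 0.0849 tool dxy [ 2.8 87.3]
fin/knob [137. 188.] 667 world [ 531.7 -140.2   20.9   20.6   76.8] z 0.0965 tool dxy [  22.2 -118.1]
fin/knob [284. 213.] 1438 world [568.9 -28.5  59.2  15.7  -8.1] z 0.0946 tool dxy [ 0.8 -2.3]
jaws [286. 193.] 13729 world [568.3 -31.  145.2 107.8  82.3] z 0.0469 tool dxy [ 1.  -4.8]
jaws [433. 195.] 3504 world [586.4 101.8 108.   44.1  -7.5] z 0.0478 tool dxy [  1.5 129.2]
yaw tool y 82.05
```

View pics/wrist5.png

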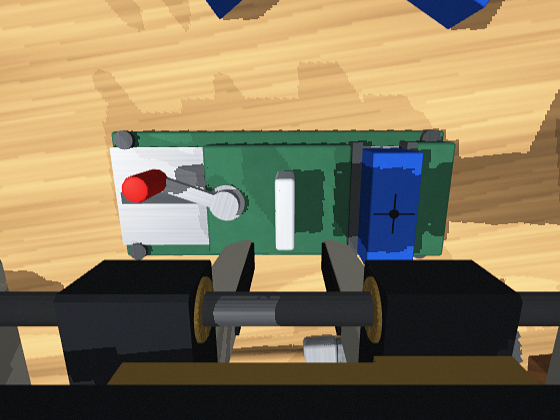

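The block is now snug: travel stopped while the force rose to 18 N, and the block sits at −7.7°, square with the jaws. The knob is at (137,188) and the lever is at about 19.5°. I'll turn the tool so the jaws lie along the lever's tangent over the knob.

```bash
python3 -m jog '[0.037,-0.15,0,0,0,0.2,0.45, 0.074,-0.3,0,0,0,0.4,0.45, 0.074,-0.394,0,0,0,0.6,0.45, 0.074,-0.394,0,0,0,0.8,0.45, 0.074,-0.394,0,0,0,1,0.45, 0.074,-0.394,0,0,0,1,0.45]'; python3 -m jog '[0,0,0,0,0,0.2,0.45, 0,0,0,0,0,0.4,0.45, 0,0,0,0,0,0.6,0.45, 0,0,0,0,0,0.8,0.45, 0,0,0,0,0,1,0.45, 0,0,0,0,0,1,0.45]'; python3 -m jog '[0,0,0,0,0,0.2,0.45, 0,0,0,0,0,0.433,0.45, 0,0,0,0,0,0.433,0.45, 0,0,0,0,0,0.433,0.45]'; python3 - <<'E'
from station import env
import cv2,numpy as np
from meas import *
s=env.get_state(); print(s["ee_pos"],s["q"])
for n in("wrist","scene"):
    c=env.camera(n);cv2.imwrite(f"pics/{n}6.png",c["img"]);np.savez(f"pics/{n}6.npz",pos=s["ee_pos"],rot=s["ee_rot"],**c)
    if n=="wrist": meas(c,s)
E
```

```text
t: 14.45
ee_pos: [0.5304, -0.1406, 0.1725]
ee_rot: [-0.002, 0.449, 0.894, 0.0]
force: [-0.0, -0.6, 1.2]
gripper_width: 0.0417
t: 15.05
ee_pos: [0.5305, -0.1401, 0.1725]
ee_rot: [-0.002, 0.756, 0.655, -0.001]
force: [-0.2, -0.6, -1.2]
gripper_width: 0.0418
t: 15.45
ee_pos: [0.5306, -0.1401, 0.1726]
ee_rot: [-0.001, 0.855, 0.519, -0.001]
force: [-0.0, -0.6, -1.7]
gripper_width: 0.0421
[ 0.53057478 -0.14010601  0.17263758] [-4.61471148e-01  2.93414576e-01  1.60427057e+00 -1.11226992e-05
  1.24695239e+00  1.78425300e-02]
fin/knob [264.  57.] 2102 world [569.7 -28.6  59.8  16.4  -7.7] z 0.0946 tool dxy [117.  -16.7]
fin/knob [289. 216.] 580 world [ 532.8 -140.3   20.7   20.3  -73.5] z 0.0965 tool dxy [0.9 2. ]
jaws [266.  74.] 16433 world [568.5 -30.9 145.1 107.9  82.5] z 0.0468 tool dxy [114.4 -16.7]
yaw tool y -27.46
```

View pics/wrist6.png

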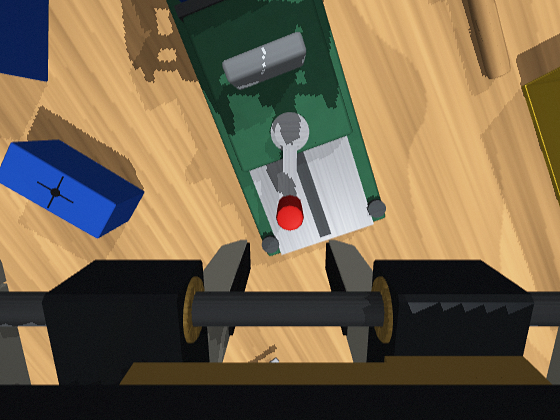

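View pics/scene6.png

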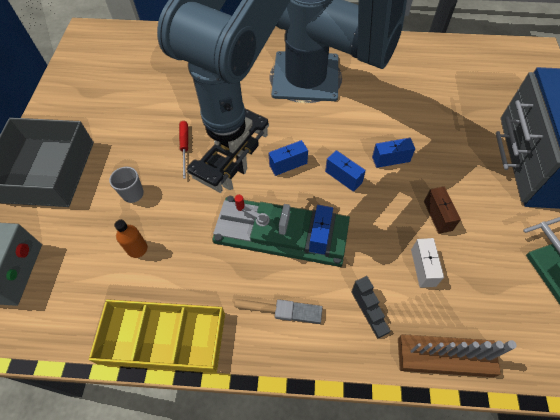

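The lever is in line with the tool's x, with the knob at (289,214) about 2 mm off the TCP. I'll descend, cage the knob and check.

```bash
python3 -m jog '[0.003,0.006,0.1,0,0,0,0.45, 0.003,0.006,0.2,0,0,0,0.45, 0.003,0.006,0.28,0,0,0,0.45, 0.003,0.006,0.33,0,0,0,0.45, 0.003,0.006,0.347,0,0,0,0.45, 0.003,0.006,0.347,0,0,0,0.45, 0.003,0.006,0.347,0,0,0,0.33, 0.003,0.006,0.347,0,0,0,0.33, 0.003,0.006,0.347,0,0,0,0.33]'
```

```text
t: 16.45
ee_pos: [0.534, -0.1408, 0.0711]
ee_rot: [0.001, 0.855, 0.519, 0.0]
force: [0.1, 0.6, -0.6]
gripper_width: 0.0311
```

```bash
python3 -m jog '[0.001,-0.019,0,0,0,0.111,0.33, 0.003,-0.038,0,0,0,0.222,0.33, 0.007,-0.056,0,0,0,0.333,0.33, 0.013,-0.074,0,0,0,0.444,0.33, 0.02,-0.092,0,0,0,0.556,0.33, 0.029,-0.108,0,0,0,0.667,0.33, 0.039,-0.124,0,0,0,0.778,0.33, 0.051,-0.139,0,0,0,0.889,0.33, 0.051,-0.139,0,0,0,0.889,0.33]'; python3 - <<'E'
from station import env
import cv2,numpy as np
from meas import *
s=env.get_state(); print(s["ee_pos"],s["force"])
for n in("wrist",):
    c=env.camera(n);cv2.imwrite(f"pics/{n}7.png",c["img"]);np.savez(f"pics/{n}7.npz",pos=s["ee_pos"],rot=s["ee_rot"],**c)
    meas(c,s)
E
```

```text
t: 17.35
ee_pos: [0.5035, -0.1076, 0.0708]
ee_rot: [0.0, 0.981, 0.195, 0.0]
force: [0.1, -0.3, 0.5]
gripper_width: 0.0304
[ 0.50351571 -0.10762182  0.07082528] [ 0.08494066 -0.34048455  0.47440559]
block [11. 32.] 1659 world [553.7  47.6  43.4   9.9  -8.1] z 0.0836 tool dxy [ 105.8 -124.2]
fin/knob [176.  70.] 6022 world [569.6 -28.7  60.   17.2  -7.6] z 0.0946 tool dxy [ 91.3 -47.6]
fin/knob [242. 260.] 374 world [501.  -88.5  22.   10.6  65.6] z 0.0953 tool dxy [  5.1 -18.7]
fin/knob [304. 270.] 1805 world [ 509.5 -118.3   37.2   17.6  -66.2] z 0.0964 tool dxy [ 1.4 12.2]
jaws [208.  93.] 33766 world [568.7 -30.5 147.4 107.1  83.2] z 0.0469 tool dxy [ 89.7 -46.2]
yaw tool y -67.47
```

View pics/wrist7.png

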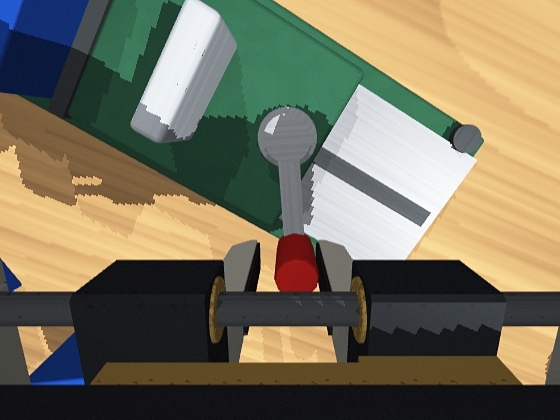

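The knob at (296,265) is following the trailing finger, and the fin has not moved. I'll carry on round.

```bash
python3 -m jog '[0.001,-0.019,0,0,0,0.111,0.33, 0.003,-0.038,0,0,0,0.222,0.33, 0.007,-0.056,0,0,0,0.333,0.33, 0.013,-0.074,0,0,0,0.444,0.33, 0.02,-0.092,0,0,0,0.556,0.33, 0.029,-0.108,0,0,0,0.667,0.33, 0.029,-0.108,0,0,0,0.667,0.33]'; python3 -m jog '[0,-0.005,0,0,0,0.022,0.33, 0,-0.01,0,0,0,0.044,0.33, 0,-0.01,0,0,0,0.044,0.33]';  python3 -m jog '[0,-0.005,0,0,0,0.022,0.33, 0,-0.01,0,0,0,0.044,0.33, 0,-0.01,0,0,0,0.044,0.33]'
```

```text
t: 18.1
ee_pos: [0.4994, -0.0743, 0.0705]
ee_rot: [0.0, 0.998, -0.064, 0.0]
force: [0.2, -0.1, -0.2]
gripper_width: 0.0307
t: 18.4
ee_pos: [0.4997, -0.0717, 0.0703]
ee_rot: [0.0, 0.997, -0.082, 0.0]
force: [-0.5, -1.4, 0.6]
gripper_width: 0.0308
t: 18.7
ee_pos: [0.5002, -0.0702, 0.0703]
ee_rot: [0.001, 0.995, -0.1, 0.0]
force: [-0.6, -7.9, 0.1]
gripper_width: 0.0313
```

```bash
python3 -m jog '[0,-0.003,0,0,0,0,0.33, 0,-0.006,0,0,0,0,0.33, 0,-0.006,0,0,0,0,0.33]'; python3 -m jog '[0,0.006,0,0,0,0,0.33, 0,0.014,0,0,0,0,0.36, 0,0.022,0,0,0,0,0.4, 0,0.022,0,0,0,0,0.4]'; python3 -m jog '[0,0,-0.05,0,0,0,0.4, 0,0,-0.15,0,0,0,0.4, 0,0,-0.28,0,0,0,0.4, 0,0,-0.36,0,0,0,0.4, 0,0,-0.36,0,0,0,0.4, 0,0,-0.36,0,0,0,0.4]'; python3 - <<'E'
from station import env
import cv2,numpy as np
from meas import *
s=env.get_state(); print(s["ee_pos"],s["force"])
for n in("wrist","scene","side"):
    c=env.camera(n);cv2.imwrite(f"pics/{n}8.png",c["img"]);np.savez(f"pics/{n}8.npz",pos=s["ee_pos"],rot=s["ee_rot"],**c)
    if n=="wrist":meas(c,s)
E
```

```text
t: 19.0
ee_pos: [0.5005, -0.0689, 0.0703]
ee_rot: [0.002, 0.995, -0.099, 0.0]
force: [-1.4, -9.7, -0.2]
gripper_width: 0.0334
t: 19.4
ee_pos: [0.4987, -0.073, 0.07]
ee_rot: [-0.0, 0.995, -0.1, -0.0]
force: [-0.1, 0.5, -0.4]
gripper_width: 0.0369
t: 20.0
ee_pos: [0.4989, -0.0729, 0.1782]
ee_rot: [-0.0, 0.995, -0.099, 0.0]
force: [0.2, -0.4, -1.0]
gripper_width: 0.0372
[ 0.49894771 -0.07292264  0.17817848] [ 0.20832791 -0.35377944 -0.98633103]
block [103. 140.] 6657 world [583.1  60.2 100.3  41.6  -7.7] z 0.0848 tool dxy [  56.1 -147.1]
fin/knob [213. 137.] 1703 world [569.8 -28.9  59.9  16.7  -7.9] z 0.0946 tool dxy [ 60.7 -57.2]
fin/knob [290. 216.] 568 world [498.7 -74.5  21.3  20.7 -82.1] z 0.0965 tool dxy [0.  1.6]
jaws [223. 131.] 15508 world [569.5 -31.2 145.2 109.9  82.3] z 0.0468 tool dxy [ 60.9 -54.9]
jaws [ 67. 143.] 2588 world [589.2 113.3 110.   21.8  -7.6] z 0.0478 tool dxy [  51.6 -200.4]
yaw tool y -101.42
```

View pics/wrist8.png

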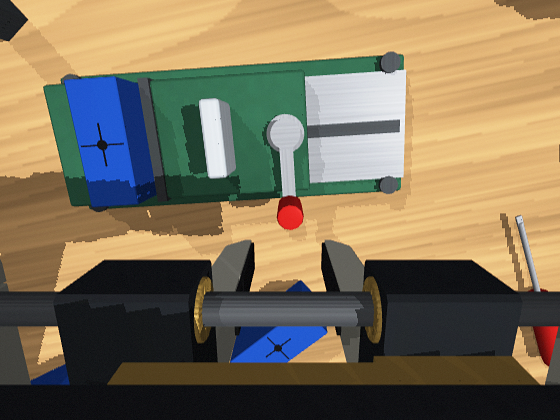

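View pics/side8.png

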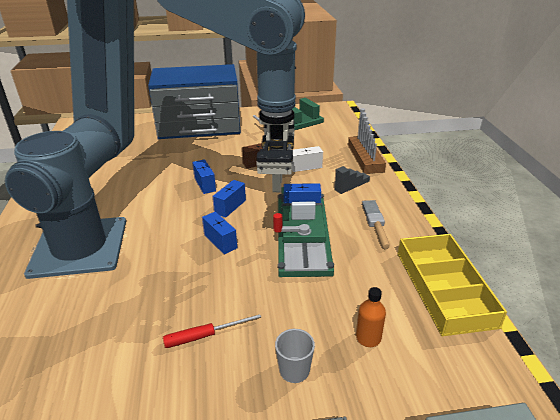

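Final check from the wrist view: the knob at (290,215) is at 90° to the slide axis, the block at (103,140) is between the jaws, and the carriage hasn't moved. The gripper is clear, so I'm handing in.

```bash
python3 -c "
from station import env
print(env.finish_job(), env.get_state()['t'])"
```

```text
the job is handed in; nothing more can be done
the job is handed in; nothing more can be done
```

I loaded the farthest blue block (0.557 m from the base) into the vice, closed the carriage on it, then swung the lever to its stop. I handed in just after 20 s on the clock; no verdict is reported.

- **Block:** it was set upright on the bed near the fixed jaw and released. At the last check it was about 1.3 mm off the middle of the jaws, and its angle of −7.7° matched the jaws' −7.6° to −7.7°.
- **Carriage:** I moved it by the fin until it stopped dead, then pushed up to about 18 N. From the fin position the jaw opening is about 40.2 mm, within the measuring error of the 40 mm block.
- **Lever:** I pushed the knob round until it resisted with 8 to 10 N, against about 1.5 N for friction alone. It then measured 90° ± about 1°, and the carriage had not moved.
- **Other things:** I touched none of the other blocks or tools. The last pictures showed nothing disturbed, but I did not re-measure their positions. The gripper was raised clear at the end.

No check failed or disagreed beyond the camera's 1 to 3 mm scatter. The highest wrist force I read was about 20 N.

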